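Open the reagent bottle and close the cooler

ROBOT

A 6-joint arm with a two-finger parallel gripper is mounted at the origin on the work surface. World frame = base frame: x ahead of the robot, y to its left, z up, the work surface at z = 0. Lengths are in m, angles in rad, forces in N, time in s.
With the tool pointing down it reaches from about 0.375 to 0.975 m from the base axis. Payload 3.8 kg.
Tool frame: the origin (TCP) lies at the very end of the fingers, on their centre line; the grasp point (between the pads) lies 19 mm behind it; z points along the fingers, y is the line along which they close (so a half turn about z gives the same grasp; the last joint's range is limited). The gripper opens to 85 mm and grips with 20 to 120 N. Pads are 22 mm wide; open, the fingers measure 114 mm over their backs; the gripper's body (76 mm by 85 mm) begins 54 mm behind the grasp point. The pads swing forward as they close: fully open they stand 13 mm farther back than shut.
Start: joints at [1.257, 0.264, 1.604, -0, 1.274, -0.037], TCP at [0.184, 0.649, 0.231] pointing down, gripper open.
Joint ranges: [-2.63, 2.63], [-0.94, 2.18], [0.31, 2.57], [-1.31, 4.45], [0, 2.66], [-2.55, 2.55]. Speed limits (rad/s): [2.57, 2.57, 3.14, 3.14, 3.14, 3.14].

INTERFACE

Orientations are given as a rotation vector (axis times angle).
In Python, from workcell import * gives the robot as it stands.
- The arm moves only by the shell command python3 -m crank 'ROWS' [OPENING] [FORCE]. ROWS is JSON, a list that holds one entry, the list of rows, each a list of 6 numbers: the shift along the tool's x, y, z in cm, then the turn, a rotation vector about the tool's x, y, z in rad. In form: [[[dx, dy, dz, ax, ay, az], ...]]. A call has 1 to 8 rows; each row shifts and turns the commanded pose from where the row before left it, along the tool's axes as they then stand; what a row does not reach is not made up. A row lasts 1/12 s, in which the tool goes at most 41.7 mm and 7.16 degrees, less where a joint would pass 70% of its speed; a pose out of reach is approached as far as the arm can. A call with a gripper value outside its range is refused whole. OPENING is the finger opening in cm, from 0 to 8.54, set as the call begins (- or left out, the last holds). The fingers move at their own pace and stop on an object; FORCE is the grip in N (left out, the last holds). Time passes only in rows, so rows that do not move let the fingers close. It gives the time, the measured TCP pose, the force, the opening and the grip force at its end, in the units of the state.
- read_state(): the state, without advancing time (a new reading comes with each control period).
- read_camera(name): name is "side" or "top" or "wrist"; returns the picture (420x560x3 uint8, blue, green, red); there is no depth.
- camera_model(name): a dict with "camera_matrix" (3x3 intrinsics, pixels), "R" (3x3) and "t" (3): a world point X has camera coordinates R X + t. Camera axes: x right, y down, z forward; pixel columns grow to the right and rows downward; lengths in m; the calibration is good to about 2 mm. A picture is of the moment at which its call begins: read the wrist's pose just before it. camera_model takes no time and is no camera call; for the wrist camera it gives the pose at the moment of the call.
- finish_job(): hands the job in; it is judged then, once.
The state is a dict: "time": time; "q": joint angles; "joint_vel": joint speeds; "joint_torque": joint torques, N m; "tool_pos": TCP position; "tcp_rot": TCP orientation; "wrist_force": force on the tool from outside, world axes, zero at the start; "torque": the same for the moment, N m; "width": opening from 0.0 (shut) to 1.0 (fully open); "grip_force": force on a finger pad.
Only numpy, scipy, OpenCV 4.12 (cv2) and the standard library are available. Lean on these libraries where they do the work, as an engineer would, in place of code of your own. Each camera call takes 0.05 s, during which the arm holds its last target. There are 200 camera calls.

TASK

Put the reagent bottle in the bench cooler into service: twist its stuck stopper loose, draw it out and set it down in the steel tray. Then close the cooler: angle the cover's tongue into the groove of the bay, lower the cover flat and press it home until the catch holds it. Leave the other things on the bench where they are, and let go of everything.

Things in the scene. Friction and masses are not known exactly. Their poses are not given: they have to be found in the camera images.
- cooler: Low white bench cooler, fixed, 255 x 208 mm, rim 120 mm above the bench. Origin on the bench under the centre of its bay; z up; +x runs from the groove side (near the robot) to the catch side, where the sloped control console is. Two fixed square amber bottles stand in the bay, mouths 102 mm above the bench, at y = +38 mm (stoppered) and y = -38 mm (open).
- bay (a point): Centre of the bay at ledge height, 108 mm above the bench; axes as the cooler. The cover's origin lies here when home. The bay opens 144 mm (x, -71 to +73) by 168 mm (y); its walls (the +x one bevelled at the top) go 12 mm down from the rim to narrow ledges along both y sides and the +x side, on which the cover lies flush with the rim.
- groove (a point): Where the tip of the tongue lies when the cover is home: 80 mm to -x of point bay, 2.5 mm above ledge height; axes as the cooler. The groove runs along the bay's whole -x wall, opens to +x under a 5 mm thick lip, is 12 mm deep (mouth at x = -71, back at -83 mm of the bay) and 13 mm high (6 mm below to 7 mm above ledge height), so the tongue enters it sloping, up to about 30 degrees.
- catch (a point): Below the nose of the sprung latch bolt in the middle of the bay's +x wall, at rim height, 65 mm from the bay's centre. The bolt is 34 mm wide, juts 8 mm into the opening and slopes back above; its housing rises 24 mm over the rim. The cover's far edge pushes it back on the way down (up to about 10 N at that edge, more than its weight gives) and it snaps over the edge's top.
- bottle_mouth (a point): Centre of the stoppered bottle's mouth, 102 mm above the bench, 38 mm to +y of the bay's centre.
- stopper: White plastic stopper, 78 mm long, 70 g, stuck in the bottle. Origin at the centre of its flat foot (28 mm across, it can stand on it), z along its axis to the head. Tapered plug 34 mm, round flange 45 mm across, 4 mm thick, on the bottle mouth, then a flat upright head. It will not lift until twisted 35 degrees or more from its start (either way, up to 140), then it draws straight up freely.
- stopper_head (a point): Centre of the stopper's flat head, 60 mm above its origin; axes as the stopper. The head is 12 mm thick (x), 42 mm wide (y; at the start along the cooler's y) and 40 mm tall (38 to 78 mm above the origin).
- cover: Grey plastic cover panel, 140 mm (x) by 160 mm (y), 12 mm thick, 300 g, at first lying flat on the bench. Origin at the centre of its underside, z up. A tongue 10 mm long, 5 mm thick and 136 mm wide, level with the underside, juts from its -x edge. On top in the middle an upright flat-sided grip rib, 14 mm thick (x), 84 mm long (y), 34 mm tall (12 to 46 mm above the origin).
- tongue (a point): Middle of the tip of the cover's tongue: 80 mm to -x of the cover's origin, 2.5 mm above the underside; axes as the cover.
- far_edge (a point): Middle of the top of the cover's +x edge, opposite the tongue: 70 mm to +x, 12 mm above the origin.
- tray: Open steel tray, fixed, 130 mm (x) by 170 mm (y), 20 mm high, walls and floor 3 mm; origin under its centre on the bench.
- tube_rack: Bystander: white rack of red-capped tubes, 66 x 110 mm, 105 mm tall; origin under its centre.
- specimen_pot_a: Bystander: specimen jar, 60 mm across, 75 mm tall; origin under its centre.
- specimen_pot_b: Bystander: the other specimen jar, 60 mm across, 75 mm tall; origin under its centre.
- spray_alcohol: Bystander: upright bottle, 68 mm across, 170 mm tall; origin under its centre.
- pipette: Bystander: pipette lying flat, 220 mm long (x), 22 mm high; origin under its handle.
- bench_timer: Bystander: grey bench timer, 65 x 60 x 16 mm; origin under its centre.
- marker: Bystander: black marker, 125 mm long (x), 12 mm high; origin under its centre.
There are look-alikes about, which are no part of the job. Leave any brown look-alike of the cover alone. Leave any green look-alike of the stopper alone.

How it is judged:
By the outcome, as a careful person would: the job done as asked, in the order asked, and still so for the second after the job is handed in, with the robot touching nothing.
It also fails if it takes over 64 s, if anything falls off the work surface, if the arm or the gripper's body presses on something with over 40 N, if the wrist force passes 120 N, or if a joint passes its speed limit or range.

## Working session

There is one attempt and no reset: what is moved stays moved. The work goes in short steps, Python scripts to look and compute and a shell command to move; the robot and the scene stay as the last step left them, time stands still between calls to the robot, and variables do not carry over. Pictures are saved under pics/ and viewed, at most 10 in all, crops included, and the job is handed in when it is done.

```bash
ls; mkdir -p pics; cat > h.py <<'E'
from workcell import *
import numpy as np, cv2
from scipy.spatial.transform import Rotation as R
def ray(name,uv,z,cm=None):
    m=cm or camera_model(name);K=np.array(m["camera_matrix"]);Rm=np.array(m["R"]);t=np.array(m["t"])
    d=Rm.T@np.linalg.inv(K)@np.array([uv[0],uv[1],1.]);c=-Rm.T@t
    return c+d*(z-c[2])/d[2]
def proj(name,X,cm=None):
    m=cm or camera_model(name);p=np.array(m["camera_matrix"])@(np.array(m["R"])@np.array(X)+np.array(m["t"]));return p[:2]/p[2]
E
python3 - <<'E'
from h import *
s=read_state();print(s)
a=read_camera("top");b=read_camera("side")
cv2.imwrite("pics/top.png",a);cv2.imwrite("pics/side.png",b)
for n in("top","side"):
    m=camera_model(n);print(n,m)
E
```

```text
pics
{'time': 0.0, 'q': array([ 1.25711411e+00,  2.64783475e-01,  1.60540726e+00, -8.59583854e-06,
        1.27370413e+00, -3.69185421e-02]), 'joint_vel': array([-6.26269292e-04, -8.70819869e-04, -8.08715324e-04, -7.67539626e-04,
        6.31291226e-05, -4.30779020e-04]), 'joint_torque': array([-6.09561835e-05, -5.15122175e+01, -3.67314541e+01,  2.19532365e-05,
        1.29053771e-02,  2.31479198e-06]), 'tool_pos': array([0.18422455, 0.64859388, 0.22992365]), 'tcp_rot': array([-0.4332947 , -3.11116949,  0.00356267]), 'wrist_force': array([ 0.33053532,  0.47123772, -0.62927116]), 'torque': array([-0.04091139, -0.02926363,  0.07516541]), 'grip_force': 0.0, 'width': 0.9996274998649657}
top {'camera_matrix': array([[387.79142822,   0.        , 277.13303561],
       [  0.        , 387.79142822, 203.40860704],
       [  0.        ,   0.        ,   1.        ]]), 'R': array([[ 0.00204678, -0.99958442,  0.02875418],
       [-0.98429547, -0.00708943, -0.17638639],
       [ 0.17651694, -0.02794158, -0.98390093]]), 't': array([-0.01409529,  0.51117522,  1.05257824])}
side {'camera_matrix': array([[414.87827158,   0.        , 276.73701922],
       [  0.        , 414.87827158, 206.99895095],
       [  0.        ,   0.        ,   1.        ]]), 'R': array([[ 0.8381727 , -0.5448999 , -0.02346539],
       [-0.33645896, -0.48272632, -0.80856086],
       [ 0.42925738,  0.68560878, -0.58794447]]), 't': array([-0.41770409,  0.2341739 ,  1.04488491])}
```

View pics/top.png

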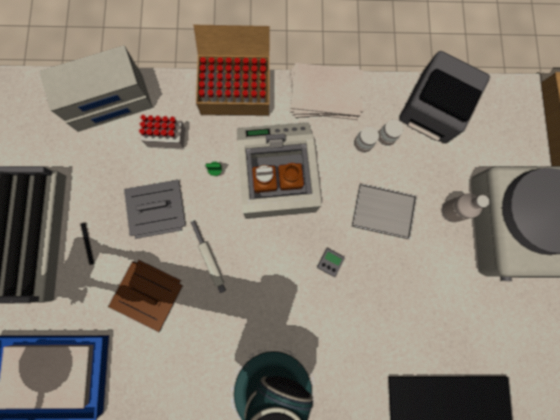

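View pics/side.png

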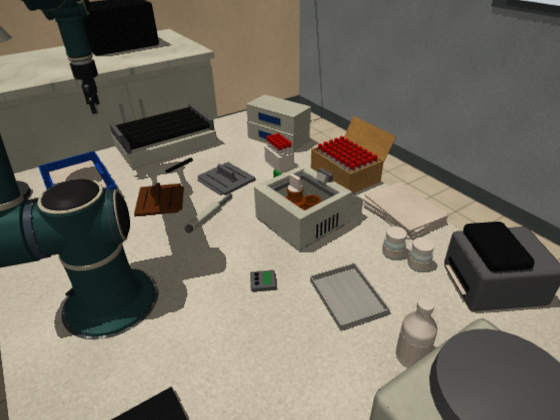

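The top view shows the cooler at (278,175), its white stopper at (264,173), the grey cover at (154,208), the tray at (384,210), and the look-alikes (green stopper at 214,168; brown cover at 146,294). The side view agrees.

```bash
python3 - <<'E'
from h import *
a=cv2.imread("pics/top.png")
c=a[118:244,118:328];c=cv2.resize(c,None,fx=3.8,fy=3.8,interpolation=cv2.INTER_CUBIC)
cv2.imwrite("pics/crop.png",c)
print("stop",ray("top",(264,173),.14),"cover",ray("top",(154,208),.01),"tray",ray("top",(384,211),.01),"cool",ray("top",(278,170),.1))
print(camera_model("wrist"))
s=read_state();print(R.from_rotvec(s['tcp_rot']).as_matrix())
E
```

```text
stop [0.57496885 0.02551265 0.14      ] cover [0.50157246 0.34352076 0.01      ] tray [ 0.49722859 -0.32698755  0.01      ] cool [ 0.59422687 -0.01237727  0.1       ]
{'camera_matrix': array([[298.94467452,   0.        , 278.161092  ],
       [  0.        , 298.94467452, 211.3633213 ],
       [  0.        ,   0.        ,   1.        ]]), 'R': array([[ 0.27407707,  0.96170614, -0.00174718],
       [ 0.9289066 , -0.26425821,  0.2594227 ],
       [ 0.24902669, -0.07272478, -0.9657623 ]]), 't': array([-0.67398224, -0.03204162,  0.37784279])}
[[-9.61933104e-01  2.73284360e-01 -6.01042314e-04]
 [ 2.73285016e-01  9.61931166e-01 -1.93183165e-03]
 [ 5.02219594e-05 -2.02254867e-03 -9.99997953e-01]]
```

View pics/crop.png

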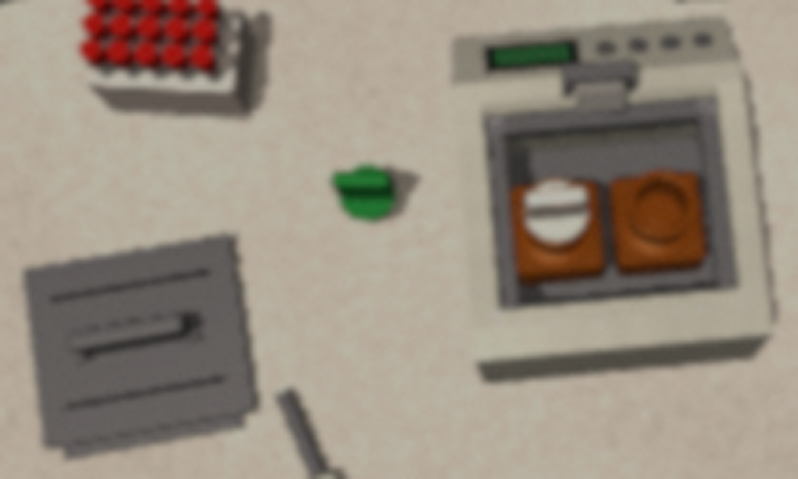

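The crop shows the cover's tongue on its near edge (bottom, 65–245, 455–415), yawed about +8°. The cooler's bay is yawed about +5°, with the stopper head's slab across the cooler's y at (558,208). I'll go above the stopper.

```bash
cat >> h.py <<'E'
def Rt(yaw,pitch=0):
    "tool y along yaw (deg), pointing down; pitch deg about tool x"
    a=np.deg2rad(yaw);y=np.array([np.cos(a),np.sin(a),0]);z=np.array([0,0,-1.]);
    return R.from_matrix(np.c_[np.cross(y,z),y,z])*R.from_euler('x',pitch,degrees=True)
def go(pos,Rg,n,pos0=None,R0=None):
    "equal rows that lead to the goal"
    s=read_state();R0=R.from_rotvec(s['tcp_rot']) if R0 is None else R0
    p0=s['tool_pos'] if pos0 is None else pos0
    w=(R0.inv()*Rg).as_rotvec()/n
    S=sum(R.from_rotvec(w*k).as_matrix() for k in range(n))
    d=np.linalg.solve(S,R0.inv().apply(np.array(pos)-p0))
    print(n,"rows",np.r_[d*100,w].round(3).tolist(),"len mm",round(np.linalg.norm(d)*1e3,1))
E
python3 -c "
from h import *
go([.575,.025,.23],Rt(5),20)"
```

```text
20 rows [-3.862, -0.628, 0.002, -0.0, 0.0, 0.06] len mm 39.1
```

```bash
python3 -m crank '[[[-3.86,-0.63,0,0,0,0.06],[-3.86,-0.63,0,0,0,0.06],[-3.86,-0.63,0,0,0,0.06],[-3.86,-0.63,0,0,0,0.06],[-3.86,-0.63,0,0,0,0.06],[-3.86,-0.63,0,0,0,0.06],[-3.86,-0.63,0,0,0,0.06],[-3.86,-0.63,0,0,0,0.06]]]' 6 40
python3 -m crank '[[[-3.86,-0.63,0,0,0,0.06],[-3.86,-0.63,0,0,0,0.06],[-3.86,-0.63,0,0,0,0.06],[-3.86,-0.63,0,0,0,0.06],[-3.86,-0.63,0,0,0,0.06],[-3.86,-0.63,0,0,0,0.06],[-3.86,-0.63,0,0,0,0.06],[-3.86,-0.63,0,0,0,0.06]]]'
python3 -m crank '[[[-3.86,-0.63,0,0,0,0.06],[-3.86,-0.63,0,0,0,0.06],[-3.86,-0.63,0,0,0,0.06],[-3.86,-0.63,0,0,0,0.06],[0,0,0,0,0,0],[0,0,0,0,0,0]]]'
python3 - <<'E'
from h import *
m=camera_model("wrist");a=read_camera("wrist");cv2.imwrite("pics/w1.png",a);np.save("w1.npy",m,allow_pickle=True)
s=read_state();print(s['tool_pos'],s['q'],R.from_rotvec(s['tcp_rot']).as_matrix().round(3),s['time'])
E
```

```text
time: 0.77
tool_pos: [0.4326, 0.4605, 0.2306]
tcp_rot: [-1.165, -2.917, 0.001]
wrist_force: [0.7, -0.0, 0.2]
width: 0.701
grip_force: 0.0
time: 1.43
tool_pos: [0.5644, 0.18, 0.2307]
tcp_rot: [-1.825, -2.557, 0.001]
wrist_force: [1.1, -0.2, 1.2]
width: 0.705
grip_force: 0.0
time: 1.93
tool_pos: [0.5765, 0.0243, 0.2308]
tcp_rot: [-2.119, -2.319, 0.001]
wrist_force: [-0.6, 0.2, -0.7]
width: 0.701
grip_force: 0.0
[0.57660103 0.02578024 0.23082126] [ 1.12999274e-03  8.07802271e-02  1.81779665e+00  6.94444751e-04
  1.24384720e+00 -9.13363130e-02] [[-0.092  0.996 -0.001]
 [ 0.996  0.092  0.001]
 [ 0.001 -0.001 -1.   ]] 1.9833
```

View pics/w1.png

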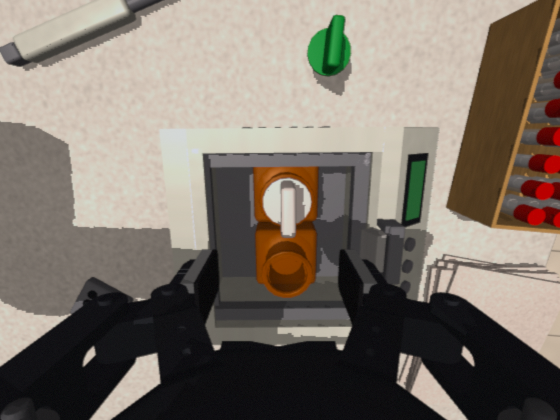

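The wrist view shows the stopper head slab from about (283,180) to (296,237), its flange disc around (288,203), and the bay's +y rim edge from (205,153) to (370,153).

```bash
python3 - <<'E'
from h import *
m=np.load("w1.npy",allow_pickle=True).item();a=cv2.imread("pics/w1.png")
g=cv2.cvtColor(a,cv2.COLOR_BGR2HSV)
k=((g[...,1]<40)&(g[...,2]>110)).astype(np.uint8);k[:165]=0;k[245:]=0;k[:,:255]=0;k[:,322:]=0
pts=np.argwhere(k)[:,::-1];x,y,w,h=cv2.boundingRect(pts.astype(np.int32));print(x,y,w,h,k.sum())
for v in (175,180,190,200,215,225,230,235,240): 
    u=np.where(k[v])[0]; print(v,u.min() if len(u) else 0,u.max() if len(u) else 0,a[v,270:310:3,1])
f=lambda u,v,z:ray("wrist",(u,v),z,m).round(4)
print("flange L/R",f(x,203,.106),f(x+w,203,.106),"top",f(289,y,.106))
print("head top near/far",f(288,180,.146),f(288,237,.106),f(288,210,.146))
for p in((205,153),(370,153),(217,325),(360,325)):print(p,f(*p,.12))
c=cv2.resize(a[120:345,150:450],None,fx=2.6,fy=2.6,interpolation=cv2.INTER_CUBIC);cv2.imwrite("pics/w1c.png",c)
E
```

```text
255 165 62 72 1905
175 0 0 [110  95  50  62  79  74  70  66  54  45  62  65  61  61]
180 277 296 [ 75  90 118 207 191 154 153 179 200 136  62  57  59  61]
190 266 307 [215 215 215 199 185 205 201 198 147 118 118 160 205  65]
200 264 310 [213 213 213 210 188 215 211 205 150 117 119 160 209 206]
215 268 305 [209 210 209 206 184 213 206 204 154 117 117 123 139  59]
225 282 294 [ 33  32  38  55 184 210 206 202 158  34  32  34  32  34]
230 282 294 [ 48  48  50  52 183 209 205 202 157  51  51  50  52  52]
235 283 293 [ 65  66  71  75 106 127 130 167  97  62  63  65  64  63]
240 0 0 [75 83 88 94 84 75 71 69 67 64 61 59 60 64]
flange L/R [0.5542 0.0246 0.106 ] [0.6108 0.0297 0.106 ] top [0.5818 0.0619 0.106 ]
head top near/far [0.5804 0.0546 0.146 ] [ 0.5875 -0.0056  0.106 ] [0.5827 0.0311 0.146 ]
(205, 153) [0.5106 0.067  0.12  ]
(370, 153) [0.6473 0.0792 0.12  ]
(217, 325) [ 0.5266 -0.0971  0.12  ]
(360, 325) [ 0.6653 -0.0847  0.12  ]
```

View pics/w1c.png

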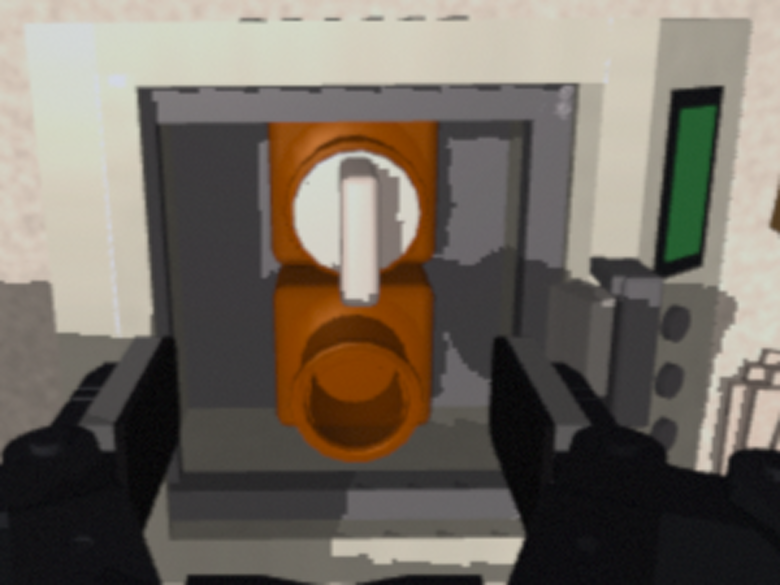

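The crop shows the head top centre near (288.5,212) and the flange centre near (287.5,201). The bay corners are at (203,154), (372,153) and (215,328). Together they put the stopper at about (0.583, 0.028) with the cooler's yaw at 5.2°. Next I'll lower, grip and twist.

```bash
python3 -m crank '[[[0.08,0.33,3,0,0,0],[0.08,0.33,3,0,0,0],[0,0,2,0,0,0],[0,0,2,0,0,0],[0,0,1.7,0,0,0],[0,0,0,0,0,0],[0,0,0,0,0,0]]]' 5
python3 -m crank '[[[0,0,0,0,0,0],[0,0,0,0,0,0],[0,0,0,0,0,0],[0,0,0,0,0,0],[0,0,0,0,0,0],[0,0,0,0,0,0],[0,0,0,0,0,0],[0,0,0,0,0,0]]]' 0 60
```

```text
time: 2.57
tool_pos: [0.5821, 0.0302, 0.113]
tcp_rot: [-2.11, -2.324, 0.003]
wrist_force: [-0.2, -0.2, -0.7]
width: 0.582
grip_force: 0.0
time: 3.23
tool_pos: [0.5848, 0.0288, 0.1162]
tcp_rot: [2.114, 2.321, 0.004]
wrist_force: [-0.9, 1.6, 6.5]
width: 0.133
grip_force: 59.4
```

```bash
python3 -m crank '[[[0,0,-0.2,0,0,0.06],[0,0,0,0,0,0.1],[0,0,0,0,0,0.1],[0,0,0,0,0,0.1],[0,0,0,0,0,0.1],[0,0,0,0,0,0.1],[0,0,0,0,0,0.1],[0,0,0,0,0,0.1]]]' 0 80
python3 -m crank '[[[0,0,0,0,0,0.1],[0,0,0,0,0,0.1],[0,0,0,0,0,0.1],[0,0,0,0,0,0],[0,0,0,0,0,0],[0,0,-0.5,0,0,0],[0,0,-0.5,0,0,0],[0,0,0,0,0,0]]]'
python3 -c "
from h import *
s=read_state();print(R.from_rotvec(s['tcp_rot']).as_matrix().round(3),s['torque'])"
```

```text
time: 3.9
tool_pos: [0.5838, 0.0284, 0.1164]
tcp_rot: [2.829, 1.366, 0.002]
wrist_force: [1.0, 0.8, -0.1]
width: 0.128
grip_force: 78.5
time: 4.57
tool_pos: [0.5836, 0.0287, 0.1275]
tcp_rot: [2.998, 0.937, 0.001]
wrist_force: [0.4, -0.1, 0.1]
width: 0.128
grip_force: 78.8
[[ 0.822  0.57   0.001]
 [ 0.57  -0.822  0.   ]
 [ 0.001  0.    -1.   ]] [ 0.09970827 -0.25778723 -0.00707831]
```

The stopper twisted free and lifts with no load. I'll take it to the tray.

```bash
python3 -m crank '[[[0,0,-2,0,0,0],[0,0,-3,0,0,0],[0,0,-3.5,0,0,0],[-1.37,1.21,-1.5,0,0,0],[-2.74,2.43,0,0,0,0],[-2.74,2.43,0,0,0,0],[-2.74,2.43,0,0,0,0],[-2.74,2.43,0,0,0,0]]]'
python3 -m crank '[[[-2.74,2.43,0,0,0,0],[-2.74,2.43,0,0,0,0],[-2.74,2.43,0,0,0,0],[-2.74,2.43,0,0,0,0],[-2.74,2.43,0,0,0,0],[-1.37,1.21,0,0,0,0],[0,0,0,0,0,0],[0,0,0,0,0,0]]]'
python3 - <<'E'
from h import *
m=camera_model("wrist");a=read_camera("wrist");s=read_state();print(s['tool_pos'])
t=read_camera("top");c=cv2.resize(t[120:300,300:460],(340,382));
cv2.imwrite("pics/tray.png",np.hstack([cv2.resize(a,(400,300)),c[:300]]))
print([proj("top",p).round() for p in ([.497,-.327,.003],s['tool_pos'])])
E
```

```text
time: 5.23
tool_pos: [0.5425, -0.1324, 0.2265]
tcp_rot: [-2.997, -0.938, 0.002]
wrist_force: [-0.2, -0.1, -1.8]
width: 0.132
grip_force: 79.4
time: 5.9
tool_pos: [0.4949, -0.3274, 0.2259]
tcp_rot: [-2.998, -0.932, 0.002]
wrist_force: [-0.5, 0.9, -0.9]
width: 0.124
grip_force: 79.4
[ 0.49534548 -0.32646045  0.22591713]
[array([383., 211.]), array([411., 198.])]
```

View pics/tray.png

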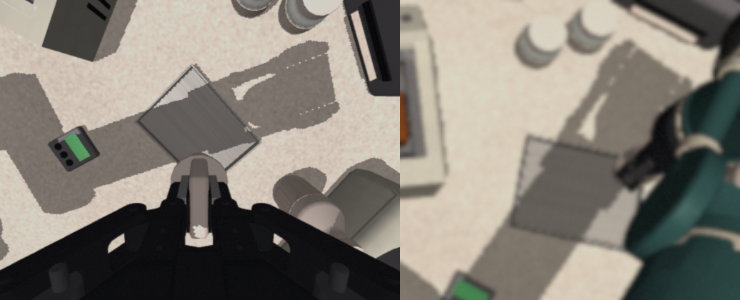

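The stopper hangs upright in the grip, above the tray. In the wrist view the tray spans (138–260, 65–172), and the stopper hides its near end. Lowering.

```bash
python3 -m crank '[[[0,0,3.5,0,0,0],[0,0,3.5,0,0,0],[0,0,3.5,0,0,0],[0,0,3,0,0,0],[0,0,1.5,0,0,0],[0,0,1,0,0,0],[0,0,0.7,0,0,0],[0,0,0,0,0,0]]]'
python3 -m crank '[[[0,0,0.3,0,0,0],[0,0,0.3,0,0,0],[0,0,0,0,0,0],[0,0,0,0,0,0]]]'
```

```text
time: 6.67
tool_pos: [0.4959, -0.3257, 0.0583]
tcp_rot: [-2.997, -0.937, 0.002]
wrist_force: [0.3, 0.4, -0.5]
width: 0.124
grip_force: 79.5
time: 7.0
tool_pos: [0.4966, -0.3274, 0.0542]
tcp_rot: [2.998, 0.935, 0.001]
wrist_force: [0.5, -0.8, -0.2]
width: 0.127
grip_force: 79.5
```

```bash
python3 -m crank '[[[0,0,0.15,0,0,0],[0,0,0.15,0,0,0],[0,0,0,0,0,0],[0,0,0,0,0,0]]]'
```

```text
time: 7.33
tool_pos: [0.4966, -0.3275, 0.0514]
tcp_rot: [2.998, 0.935, 0.001]
wrist_force: [-1.4, -0.0, 4.8]
width: 0.13
grip_force: 80.0
```

```bash
python3 -m crank '[[[0,0,0,0,0,0],[0,0,0,0,0,0],[0,0,0,0,0,0],[0,0,0,0,0,0],[0,0,-1,0,0,0],[0,0,-2,0,0,0],[0,0,-3,0,0,0],[0,0,-4,0,0,0]]]' 5
python3 -m crank '[[[0,0,-4,0,0,0],[0,0,-3.5,0,0,0],[0,0,0,0,0,0],[0,0,0,0,0,0]]]' 6
python3 - <<'E'
from h import *
a=read_camera("wrist");s=read_state();print(s['tool_pos'],s['q'])
b=read_camera("side");cv2.imwrite("pics/placed.png",np.hstack([cv2.resize(a,(400,300)),cv2.resize(b[230:350,270:430],(400,300))]))
go([.50,.344,.225],Rt(8),22)
E
```

```text
time: 8.0
tool_pos: [0.4938, -0.3254, 0.1485]
tcp_rot: [-2.994, -0.934, 0.006]
wrist_force: [0.6, -1.0, -0.2]
width: 0.586
grip_force: 0.0
time: 8.33
tool_pos: [0.4979, -0.3283, 0.2299]
tcp_rot: [2.993, 0.934, 0.007]
wrist_force: [0.4, 0.0, -0.5]
width: 0.703
grip_force: 0.0
[ 0.49651568 -0.32734304  0.22696526] [-6.24738576e-01  1.14260560e-01  1.78840464e+00 -2.58737502e-05
  1.23614764e+00  3.41244101e-01]
22 rows [2.915, -1.343, 0.0, -0.0, -0.0, -0.05] len mm 32.1
```

View pics/placed.png

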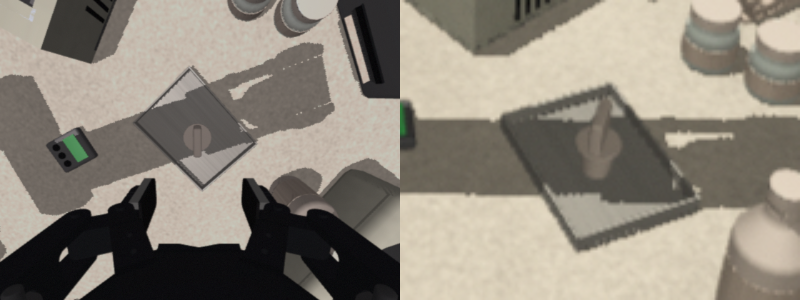

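The stopper stands upright inside the tray (wrist view ~(197,140)). On to the cover.

```bash
python3 -m crank '[[[2.9,-1.34,0,0,0,-0.05],[2.9,-1.34,0,0,0,-0.05],[2.9,-1.34,0,0,0,-0.05],[2.9,-1.34,0,0,0,-0.05],[2.9,-1.34,0,0,0,-0.05],[2.9,-1.34,0,0,0,-0.05],[2.9,-1.34,0,0,0,-0.05],[2.9,-1.34,0,0,0,-0.05]]]'
python3 -m crank '[[[2.9,-1.34,0,0,0,-0.05],[2.9,-1.34,0,0,0,-0.05],[2.9,-1.34,0,0,0,-0.05],[2.9,-1.34,0,0,0,-0.05],[2.9,-1.34,0,0,0,-0.05],[2.9,-1.34,0,0,0,-0.05],[2.9,-1.34,0,0,0,-0.05],[2.9,-1.34,0,0,0,-0.05]]]'
python3 -m crank '[[[2.9,-1.34,0,0,0,-0.05],[2.9,-1.34,0,0,0,-0.05],[2.9,-1.34,0,0,0,-0.05],[2.9,-1.34,0,0,0,-0.05],[2.9,-1.34,0,0,0,-0.05],[2.9,-1.34,0,0,0,-0.05],[0,0,0,0,0,0],[0,0,0,0,0,0]]]'
python3 - <<'E'
from h import *
m=camera_model("wrist");a=read_camera("wrist");cv2.imwrite("pics/w2.png",a);np.save("w2.npy",m,allow_pickle=True)
s=read_state();print(s['tool_pos'],s['q'],R.from_rotvec(s['tcp_rot']).as_matrix().round(3),s['time'])
E
```

```text
time: 9.1
tool_pos: [0.5838, -0.0874, 0.2223]
tcp_rot: [-2.749, -1.515, 0.006]
wrist_force: [-0.2, -0.7, 0.9]
width: 0.702
grip_force: 0.0
time: 9.77
tool_pos: [0.5726, 0.1656, 0.2223]
tcp_rot: [-2.394, -2.031, 0.007]
wrist_force: [0.8, 0.2, -0.1]
width: 0.706
grip_force: 0.0
time: 10.43
tool_pos: [0.4993, 0.3415, 0.2226]
tcp_rot: [-2.064, -2.367, 0.007]
wrist_force: [1.1, 0.1, 0.1]
width: 0.7
grip_force: 0.0
[0.50017789 0.34054855 0.22292697] [ 5.56984853e-01  1.41075652e-01  1.76587811e+00 -7.08887613e-04
  1.23877340e+00  4.22012792e-01] [[-0.135  0.991 -0.003]
 [ 0.991  0.135 -0.003]
 [-0.002 -0.003 -1.   ]] 10.4833
```

View pics/w2.png

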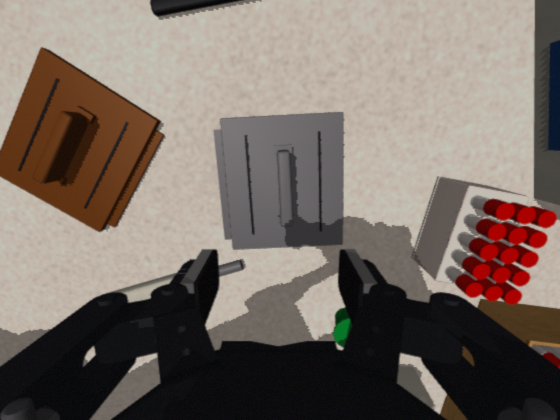

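The wrist view shows the grey cover with top corners near (221,119), (343,112), (342,244), (233,249), the tongue on its left (-x) edge, and the rib top around (285,188).

```bash
python3 - <<'E'
from h import *
m=np.load("w2.npy",allow_pickle=True).item()
f=lambda p,z:ray("wrist",p,z,m)
c=[f(p,.012) for p in((221,119),(343,112),(342,244),(233,249))]
TL,TR,BR,BL=c
print(np.round(c,4),np.mean(c,0).round(4))
a=lambda d:np.degrees(np.arctan2(d[1],d[0])).round(2)
print("yaw",a(TR-TL),a(BR-BL),a(TR-BR)-90,a(TL-BL)-90,[np.linalg.norm(d).round(4) for d in(TR-TL,BR-BL,TR-BR,TL-BL)])
im=cv2.imread("pics/w2.png")
for v in(155,165,180,195,210):print(v,im[v,270:304:2,1])
for p in((279.5,160),(291,160),(279,190),(292,190),(285,150)):print(p,f(p,.046).round(4))
E
```

```text
[[0.4231 0.4106 0.012 ]
 [0.5578 0.4366 0.012 ]
 [0.5868 0.2813 0.012 ]
 [0.4517 0.2558 0.012 ]] [0.5049 0.3461 0.012 ]
yaw 10.92 10.69 10.579999999999998 10.469999999999999 [np.float64(0.1373), np.float64(0.1375), np.float64(0.1579), np.float64(0.1574)]
155 [110 110 109  95  92 111 108 102  98  79  50  54  77 105 107 105 106]
165 [109 109 108 106  84 107 107 103  97  87  53  53  55 102 105 105 104]
180 [107 108 107 107  87  97 103  99  97  93  66  52  53  77 104 103 103]
195 [104 104 104 103  94  88 102  98  96  95  78  49  53  55 101 102 103]
210 [102 101 102 101 101  78  94  96  94  93  86  52  53  55  99 100 101]
(279.5, 160) [0.4942 0.3774 0.046 ]
(291, 160) [0.5062 0.379  0.046 ]
(279, 190) [0.4981 0.3455 0.046 ]
(292, 190) [0.512  0.3474 0.046 ]
(285, 150) [0.4985 0.3884 0.046 ]
```

Cover centre (0.505, 0.346), yaw about 10.6°. Grasping the rib.

```bash
python3 - <<'E'
from h import *
go([.505,.346,.07],Rt(10.6),5)
E
```

```text
5 rows [0.097, 0.119, 3.058, -0.001, 0.0, -0.01] len mm 30.6
```

```bash
python3 -m crank '[[[0.1,0.12,3.06,0,0,-0.01],[0.1,0.12,3.06,0,0,-0.01],[0.1,0.12,3.06,0,0,-0.01],[0.1,0.12,3.06,0,0,-0.01],[0.1,0.12,3.06,0,0,-0.01],[0,0,2.5,0,0,0],[0,0,1.7,0,0,0],[0,0,0.6,0,0,0]]]' 5
python3 -m crank '[[[0,0,0,0,0,0],[0,0,0,0,0,0]]]'
python3 -m crank '[[[0,0,0,0,0,0],[0,0,0,0,0,0],[0,0,0,0,0,0],[0,0,0,0,0,0],[0,0,0,0,0,0],[0,0,0,0,0,0],[0,0,0,0,0,0]]]' 0 100
```

```text
time: 11.15
tool_pos: [0.5042, 0.3432, 0.0194]
tcp_rot: [-2.009, -2.412, 0.013]
wrist_force: [-1.3, 0.3, -0.7]
width: 0.581
grip_force: 0.0
time: 11.32
tool_pos: [0.5072, 0.3459, 0.0243]
tcp_rot: [2.01, 2.415, -0.001]
wrist_force: [0.4, 0.2, 0.3]
width: 0.586
grip_force: 0.0
time: 11.9
tool_pos: [0.5074, 0.3474, 0.0263]
tcp_rot: [2.007, 2.416, 0.003]
wrist_force: [-0.8, -0.5, 5.4]
width: 0.138
grip_force: 98.9
```

```bash
python3 -c "
from h import *
s=read_state();print(R.from_rotvec(s['tcp_rot']).as_matrix().round(3),s['tool_pos'])"
python3 -m crank '[[[0,0,-1,0,0,0],[0,0,-2,0,0,0],[0,0,-3,0,0,0],[0,0,-3.5,0,0,0],[0,0,-3.5,0,0,0],[0,0,-3,0,0,0],[0,0,-1,0,0,0],[0,0,0,0,0,0]]]'
cat >> h.py <<'E'
C=np.array([.5865,-.0100]);YAW=5.2;H=.0263
def goc(tip,th,n,**k):
    "cover with tongue tip at tip (x,y,z mm in bay axes), far edge raised by th deg"
    Rb=R.from_euler('z',YAW,degrees=True);Rc=Rb*R.from_euler('y',-th,degrees=True)
    P=np.r_[C,.108]+Rb.apply(np.array(tip)/1e3)-Rc.apply([-.08,0,.0025])
    Rg=Rc*R.from_matrix(np.array([[0,1,0],[1,0,0],[0,0,-1]]).T)
    pos=P+Rc.apply([0,0,H]);print("tcp",pos.round(4),end=" ");go(pos,Rg,n,**k);return pos,Rg
def where():
    "bay-frame tongue tip mm and tilts from the measured pose"
    s=read_state();Rc=R.from_rotvec(s['tcp_rot'])*R.from_matrix(np.array([[0,1,0],[1,0,0],[0,0,-1]]))
    Rb=R.from_euler('z',YAW,degrees=True)
    p=Rb.inv().apply(s['tool_pos']+Rc.apply([-.08,0,.0025-H])-np.r_[C,.108])*1e3
    e=(Rb.inv()*Rc).as_euler('ZYX',degrees=True)
    print("tip",p.round(1),"yaw,pitch,roll",e.round(1),"F",s['wrist_force'].round(1),"t",round(s['time'],2))
E
python3 - <<'E'
from h import *
where()
goc([-40,0,100],0,12)
E
```

```text
[[-0.183  0.983  0.002]
 [ 0.983  0.183  0.001]
 [ 0.001  0.002 -1.   ]] [0.50744898 0.34739872 0.02631691]
time: 12.57
tool_pos: [0.5088, 0.3482, 0.1989]
tcp_rot: [2.006, 2.414, 0.012]
wrist_force: [1.6, -0.2, -3.4]
width: 0.14
grip_force: 98.1
tip [-124.4  356.4   66.5] yaw,pitch,roll [ 5.4 -0.4  0.2] F [ 1.6 -0.2 -3.4] t 12.57
tcp [ 0.6263 -0.0064  0.2318] 12 rows [-3.064, 0.555, -0.277, 0.001, -0.0, 0.008] len mm 31.3
```

```bash
python3 - <<'E'
from h import *
goc([-62,0,60],20,14)
E
```

```text
tcp [ 0.5915 -0.0095  0.2177] 14 rows [-2.615, 0.246, -0.093, -0.024, -0.001, 0.007] len mm 26.3
```

```bash
python3 -m crank '[[[-2.61,0.25,-0.09,-0.024,-0.001,0.007],[-2.61,0.25,-0.09,-0.024,-0.001,0.007],[-2.61,0.25,-0.09,-0.024,-0.001,0.007],[-2.61,0.25,-0.09,-0.024,-0.001,0.007],[-2.61,0.25,-0.09,-0.024,-0.001,0.007],[-2.61,0.25,-0.09,-0.024,-0.001,0.007],[-2.61,0.25,-0.09,-0.024,-0.001,0.007]]]'
python3 -m crank '[[[-2.61,0.25,-0.09,-0.024,-0.001,0.007],[-2.61,0.25,-0.09,-0.024,-0.001,0.007],[-2.61,0.25,-0.09,-0.024,-0.001,0.007],[-2.61,0.25,-0.09,-0.024,-0.001,0.007],[-2.61,0.25,-0.09,-0.024,-0.001,0.007],[-2.61,0.25,-0.09,-0.024,-0.001,0.007],[-2.61,0.25,-0.09,-0.024,-0.001,0.007],[0,0,0,0,0,0]]]'
python3 -m crank '[[[0,0,0,0,0,0],[0,0,0,0,0,0],[0,0,0,0,0,0]]]'
python3 - <<'E'
from h import *
w=read_camera("wrist");b=read_camera("side");t=read_camera("top")
where()
z=lambda x:cv2.resize(x,(380,285),interpolation=cv2.INTER_CUBIC)
cv2.imwrite("pics/ab.png",np.vstack([np.hstack([z(w),z(b[130:265,220:400])]),np.hstack([z(t[110:230,220:380]),z(t)])]))
goc([-63,0,0],20,5)
E
```

```text
time: 13.15
tool_pos: [0.5509, 0.1676, 0.1984]
tcp_rot: [1.99, 2.279, 0.183]
wrist_force: [0.4, -0.1, -4.1]
width: 0.139
grip_force: 98.1
time: 13.82
tool_pos: [0.5869, -0.0142, 0.2088]
tcp_rot: [1.963, 2.13, 0.358]
wrist_force: [0.1, -0.1, -3.5]
width: 0.139
grip_force: 98.2
time: 14.07
tool_pos: [0.588, -0.0095, 0.2108]
tcp_rot: [1.959, 2.134, 0.362]
wrist_force: [0.9, 0.0, -3.4]
width: 0.14
grip_force: 98.2
tip [-65.3   0.8  55.3] yaw,pitch,roll [ -0.3 -19.2   0.2] F [ 1.4  0.5 -3.4] t 14.22
tcp [ 0.5905 -0.0096  0.1577] 5 rows [-0.011, -0.333, 1.036, -0.003, -0.0, -0.001] len mm 10.9
```

View pics/ab.png

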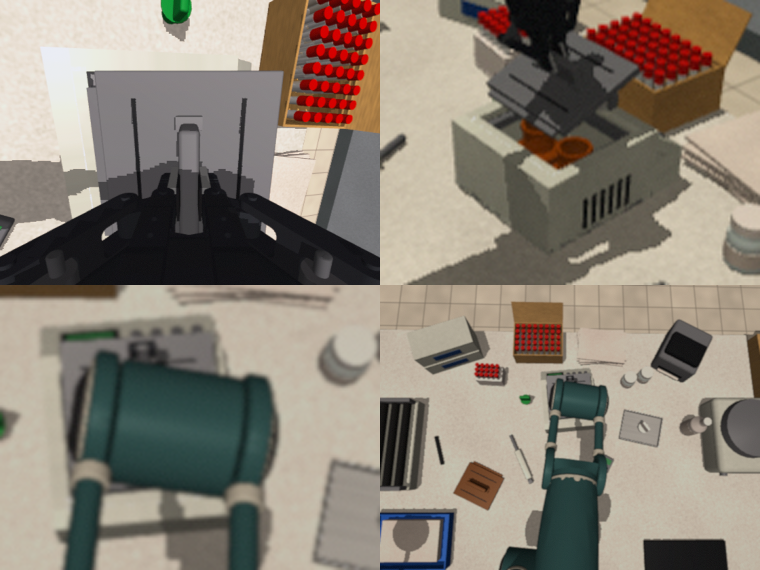

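The views show the cover held with its far side raised, above the bay, with the tongue side over the bay near the groove wall. Lowering.

```bash
python3 -m crank '[[[0,-0.2,1.1,-0.003,0,0],[0,-0.33,1.1,-0.003,0,0],[0,-0.33,1.1,-0.003,0,0],[0,-0.33,1,-0.003,0,0],[0,0,0,0,0,0],[0,0,0,0,0,0],[0,0,0,0,0,0]]]'
python3 - <<'E'
from h import *
where()
goc([-63,0,0],20,4)
E
```

```text
time: 14.8
tool_pos: [0.5928, -0.0096, 0.169]
tcp_rot: [1.95, 2.124, 0.377]
wrist_force: [0.3, -0.8, -1.8]
width: 0.138
grip_force: 98.0
tip [-60.7   0.3  11.2] yaw,pitch,roll [ -0.3 -20.    0.1] F [ 0.3 -0.8 -1.8] t 14.8
tcp [ 0.5905 -0.0096  0.1577] 4 rows [0.003, -0.15, 0.244, 0.0, -0.0, -0.001] len mm 2.9
```

```bash
python3 -m crank '[[[0,-0.15,0.24,0,0,0],[0,-0.15,0.24,0,0,0],[0,-0.15,0.24,0,0,0],[0,-0.15,0.24,0,0,0],[0,0,0,0,0,0],[0,0,0,0,0,0],[0,0,0,0,0,0]]]'
python3 - <<'E'
from h import *
where()
goc([-76.5,0,0],20,6)
E
```

```text
time: 15.38
tool_pos: [0.5898, -0.0103, 0.157]
tcp_rot: [1.951, 2.124, 0.376]
wrist_force: [0.2, 0.4, -2.9]
width: 0.134
grip_force: 98.3
tip [-63.8  -0.1  -0.6] yaw,pitch,roll [ -0.4 -19.9   0.2] F [ 0.2  0.4 -2.9] t 15.38
tcp [ 0.5771 -0.0109  0.1577] 6 rows [0.009, -0.196, -0.084, -0.0, -0.0, -0.001] len mm 2.1
```

```bash
python3 -m crank '[[[0.01,-0.2,-0.075,0,0,0],[0.01,-0.2,-0.075,0,0,0],[0.01,-0.2,-0.075,0,0,0],[0,0,0,0,0,0],[0,0,0,0,0,0]]]'
python3 -c "
from h import *
where()"
python3 -m crank '[[[0.01,-0.2,-0.075,0,0,0],[0.01,-0.2,-0.075,0,0,0],[0.01,-0.2,-0.075,0,0,0],[0,0,0,0,0,0],[0,0,0,0,0,0]]]'
python3 -c "
from h import *
where()"
```

```text
time: 15.8
tool_pos: [0.5833, -0.0104, 0.1572]
tcp_rot: [1.951, 2.124, 0.376]
wrist_force: [0.1, -0.8, -3.1]
width: 0.138
grip_force: 98.2
tip [-70.3   0.3  -0.5] yaw,pitch,roll [ -0.4 -20.    0.2] F [ 0.1 -0.8 -3.1] t 15.8
time: 16.22
tool_pos: [0.5778, -0.0107, 0.1579]
tcp_rot: [1.95, 2.123, 0.378]
wrist_force: [2.2, 1.6, -3.3]
width: 0.136
grip_force: 98.0
tip [-75.7   0.6   0.1] yaw,pitch,roll [ -0.3 -20.1   0.1] F [ 2.2  1.6 -3.3] t 16.22
```

```bash
python3 -m crank '[[[0,-0.1,-0.035,0,0,0],[0,0,0,0,0,0],[0,0,0,0,0,0]]]'
python3 -c "
from h import *
where()"
python3 -m crank '[[[0,-0.1,-0.035,0,0,0],[0,0,0,0,0,0],[0,0,0,0,0,0]]]'
python3 -c "
from h import *
where()"
```

```text
time: 16.47
tool_pos: [0.5774, -0.0106, 0.1582]
tcp_rot: [1.949, 2.122, 0.379]
wrist_force: [6.4, 1.8, -4.9]
width: 0.137
grip_force: 97.8
tip [-76.    0.6   0.3] yaw,pitch,roll [ -0.3 -20.1   0.1] F [ 6.4  1.8 -4.9] t 16.47
time: 16.72
tool_pos: [0.577, -0.0106, 0.1586]
tcp_rot: [1.948, 2.121, 0.381]
wrist_force: [7.1, 2.2, -5.4]
width: 0.138
grip_force: 97.8
tip [-76.3   0.7   0.6] yaw,pitch,roll [ -0.3 -20.2   0.1] F [ 7.1  2.2 -5.4] t 16.72
```

```bash
python3 - <<'E'
from h import *
p,r=goc([-76,0,0],20,1)
p2,r2=goc([-76,0,0.3],10,5,pos0=p,R0=r)
goc([-77.5,0,1.5],4,4,pos0=p2,R0=r2)
E
```

```text
tcp [ 0.5776 -0.0108  0.1577] 1 rows [-0.022, 0.021, 0.098, 0.004, -0.0, -0.006] len mm 1.0
tcp [ 0.5852 -0.0101  0.1456] 5 rows [0.0, 0.08, 0.275, 0.035, -0.0, 0.0] len mm 2.9
tcp [ 0.5871 -0.0099  0.1388] 4 rows [-0.0, 0.026, 0.175, 0.026, -0.0, 0.0] len mm 1.8
```

```bash
python3 -m crank '[[[0,0.14,0.06,0,0,0],[0,0.08,0.275,0.035,0,0],[0,0.08,0.275,0.035,0,0],[0,0.08,0.275,0.035,0,0],[0,0.08,0.275,0.035,0,0],[0,0.08,0.275,0.035,0,0],[0,0,0,0,0,0],[0,0,0,0,0,0]]]'
python3 -c "
from h import *
where()
goc([-78,0,1],8,4)"
```

```text
time: 17.38
tool_pos: [0.5848, -0.0102, 0.1455]
tcp_rot: [2.042, 2.224, 0.197]
wrist_force: [1.0, -0.0, 1.4]
width: 0.135
grip_force: 99.1
tip [-76.4   0.4   0.2] yaw,pitch,roll [ -0.3 -10.    0.1] F [ 1.  -0.   1.4] t 17.38
tcp [ 0.5844 -0.0102  0.1437] 4 rows [0.001, -0.016, 0.043, 0.009, -0.0, -0.001] len mm 0.5
```

```bash
python3 -m crank '[[[0,-0.1,0,0,0,0],[0,-0.1,0,0,0,0],[0,0,0,0,0,0],[0,0,0,0,0,0]]]'
python3 -c "
from h import *
where()"
```

```text
time: 17.72
tool_pos: [0.5835, -0.0102, 0.146]
tcp_rot: [2.04, 2.222, 0.201]
wrist_force: [4.7, 1.3, 0.3]
width: 0.145
grip_force: 98.8
tip [-77.5   0.6   0.4] yaw,pitch,roll [ -0.3 -10.2   0.1] F [4.7 1.3 0.3] t 17.72
```

```bash
sed -i 's/C=np.array(\[.5865,-.0100\])/C=np.array([.5881,-.0099])/' h.py; python3 - <<'E'
from h import *
where()
p,r=goc([-78.8,0,.3],10,1)
p2,r2=goc([-79.2,0,1.5],4,4,pos0=p,R0=r)
goc([-79.7,0,2.5],0,4,pos0=p2,R0=r2)
E
```

```text
tip [-79.1   0.6   0.4] yaw,pitch,roll [ -0.3 -10.2   0.1] F [4.7 1.3 0.3] t 17.72
tcp [ 0.584  -0.0103  0.1456] 1 rows [-0.015, 0.035, 0.041, 0.004, -0.001, -0.006] len mm 0.6
tcp [ 0.587  -0.01    0.1388] 4 rows [-0.0, 0.054, 0.179, 0.026, -0.0, 0.0] len mm 1.9
tcp [ 0.5884 -0.0099  0.1343] 4 rows [-0.0, 0.029, 0.114, 0.017, 0.0, -0.0] len mm 1.2
```

```bash
python3 -m crank '[[[0,0.1,0.02,0,0,0],[0,0.05,0.18,0.026,0,0],[0,0.05,0.18,0.026,0,0],[0,0.05,0.18,0.026,0,0],[0,0.05,0.18,0.026,0,0],[0,0,0,0,0,0],[0,0,0,0,0,0]]]'
python3 -c "
from h import *
where();print(read_state()['torque'])"
```

```text
time: 18.3
tool_pos: [0.5863, -0.0099, 0.1383]
tcp_rot: [2.093, 2.28, 0.083]
wrist_force: [2.3, -0.0, 3.5]
width: 0.133
grip_force: 99.5
tip [-79.9   0.6   1. ] yaw,pitch,roll [-0.3 -4.   0.1] F [ 2.3 -0.   3.5] t 18.3
[-0.0627487   0.15614192  0.12462266]
```

```bash
python3 -m crank '[[[0,0.04,0.115,0.017,0,0],[0,0.04,0.115,0.017,0,0],[0,0.03,0.115,0.017,0,0],[0,0.03,0.115,0.017,0,0],[0,0,0,0,0,0],[0,0,0,0,0,0]]]'
python3 -c "
from h import *
where();print(read_state()['torque'])"
```

```text
time: 18.8
tool_pos: [0.5875, -0.0098, 0.1343]
tcp_rot: [-2.123, -2.314, -0.003]
wrist_force: [-1.2, 0.4, 8.4]
width: 0.136
grip_force: 100.5
tip [-80.6   0.6   2.4] yaw,pitch,roll [-0.3 -0.   0.1] F [-1.2  0.4  8.4] t 18.8
[-0.06473972  0.2386456   0.19636169]
```

```bash
python3 -m crank '[[[0,0,0.15,0.01,0,0],[0,0,0.15,0.01,0,0],[0,0,0,0,0,0],[0,0,0,0,0,0]]]'
python3 -c "
from h import *
where();print(read_state()['torque'])"
python3 -m crank '[[[0,0,0.15,0.01,0,0],[0,0,0.15,0.01,0,0],[0,0,0,0,0,0],[0,0,0,0,0,0]]]'
python3 -c "
from h import *
where();print(read_state()['torque'])"
```

```text
time: 19.13
tool_pos: [0.5874, -0.0098, 0.1343]
tcp_rot: [-2.115, -2.304, 0.019]
wrist_force: [-9.7, 0.9, 23.1]
width: 0.137
grip_force: 102.7
tip [-81.1   0.6   4. ] yaw,pitch,roll [-0.3  1.1  0.1] F [-9.7  0.9 23.1] t 19.13
[0.05229221 0.98244831 0.1711908 ]
time: 19.47
tool_pos: [0.5873, -0.0098, 0.1343]
tcp_rot: [-2.106, -2.294, 0.041]
wrist_force: [-19.5, 0.1, 36.4]
width: 0.137
grip_force: 105.8
tip [-81.7   0.6   5.6] yaw,pitch,roll [-0.3  2.2  0.1] F [-19.5   0.1  36.4] t 19.47
[0.13619331 1.67945815 0.18324308]
```

TCP z = 0.1343 is exactly ledge height plus the grip height, so the cover is seated. I'll unload, then tug lightly to check the catch.

```bash
python3 -m crank '[[[0,0,-0.3,-0.02,0,0],[0,0,-0.3,-0.02,0,0],[0,0,0,0,0,0],[0,0,0,0,0,0]]]'
python3 -c "
from h import *
where();print(read_state()['torque'])"
python3 -m crank '[[[0,0,-0.15,0,0,0],[0,0,-0.1,0,0,0],[0,0,0,0,0,0],[0,0,0,0,0,0]]]'
python3 -c "
from h import *
where();print(read_state()['torque'])"
```

```text
time: 19.8
tool_pos: [0.5874, -0.0096, 0.1343]
tcp_rot: [-2.124, -2.314, -0.005]
wrist_force: [-2.9, 1.5, 10.7]
width: 0.137
grip_force: 100.8
tip [-80.6   0.8   2.4] yaw,pitch,roll [-0.3 -0.1  0.2] F [-2.9  1.5 10.7] t 19.8
[0.10876164 0.4073329  0.15112214]
time: 20.13
tool_pos: [0.5873, -0.0096, 0.1345]
tcp_rot: [-2.123, -2.313, -0.003]
wrist_force: [3.1, 1.2, -3.2]
width: 0.132
grip_force: 98.9
tip [-80.8   0.9   2.7] yaw,pitch,roll [-0.3  0.   0.2] F [ 3.1  1.2 -3.2] t 20.13
[ 0.11258067 -0.53686189  0.13001951]
```

```bash
python3 -m crank '[[[0,0,-0.15,0,0,0],[0,0,-0.15,0,0,0],[0,0,0,0,0,0],[0,0,0,0,0,0]]]'
python3 -c "
from h import *
where()"
```

```text
time: 20.47
tool_pos: [0.5871, -0.0096, 0.1359]
tcp_rot: [-2.122, -2.313, -0.002]
wrist_force: [7.2, 0.3, -13.4]
width: 0.14
grip_force: 98.5
tip [-81.    0.9   4.1] yaw,pitch,roll [-0.3  0.   0.2] F [  7.2   0.3 -13.4] t 20.47
```

The catch holds (13 N pull, 1.4 mm of play). I'll settle it, release and retreat.

```bash
python3 -m crank '[[[0,0,0.2,0,0,0],[0,0,0.25,0,0,0],[0,0,0.2,0,0,0],[0,0,0,0,0,0],[0,0,0,0,0,0]]]'
python3 -m crank '[[[0,0,0,0,0,0],[0,0,0,0,0,0],[0,0,0,0,0,0],[0,0,0,0,0,0],[0,0,-1,0,0,0],[0,0,-2,0,0,0],[0,0,-3,0,0,0],[0,0,-3,0,0,0]]]' 5
python3 -m crank '[[[0,0,-3,0,0,0],[-2,-2,-2,0,0,0],[-3,-2,0,0,0,0],[-3,-2,0,0,0,0],[-3,-2,0,0,0,0],[-3,-2,0,0,0,0],[-3,-2,0,0,0,0],[0,0,0,0,0,0]]]'
python3 - <<'E'
from h import *
w=read_camera("wrist");b=read_camera("side");t=read_camera("top")
z=lambda x:cv2.resize(x,(380,285),interpolation=cv2.INTER_CUBIC)
cv2.imwrite("pics/end.png",np.vstack([np.hstack([z(w),z(b[130:265,220:400])]),np.hstack([z(b),z(t)])]))
E
```

```text
time: 20.88
tool_pos: [0.5874, -0.0098, 0.1343]
tcp_rot: [-2.124, -2.313, -0.003]
wrist_force: [-2.9, 0.4, 8.4]
width: 0.135
grip_force: 101.6
time: 21.55
tool_pos: [0.5866, -0.0099, 0.2225]
tcp_rot: [-2.122, -2.312, -0.001]
wrist_force: [0.2, -0.6, 0.7]
width: 0.585
grip_force: 0.0
time: 22.22
tool_pos: [0.4797, -0.1944, 0.2725]
tcp_rot: [2.13, 2.309, -0.001]
wrist_force: [0.2, 0.9, 0.6]
width: 0.585
grip_force: 0.0
```

View pics/end.png

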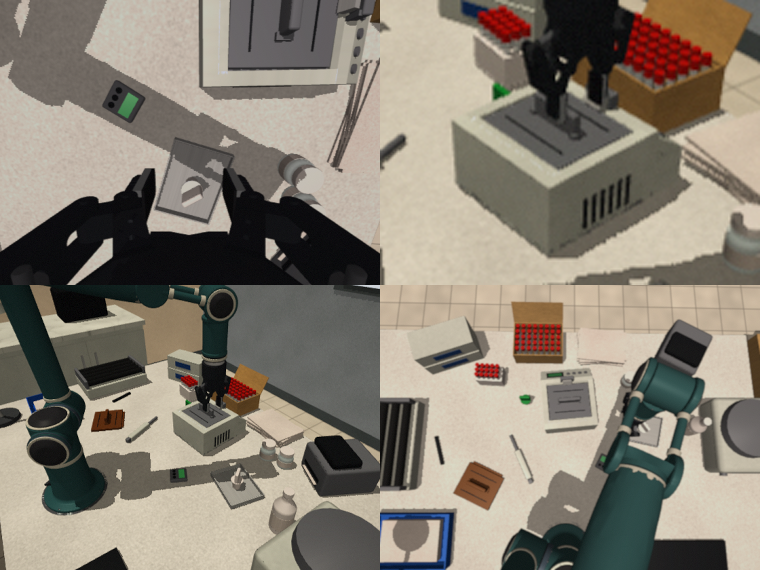

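The cover lies flush in the cooler under the bolt (top view ~(570,400)). The stopper stands in the tray (wrist view ~(190,190)), the other things are where they were, and the gripper touches nothing.

```bash
python3 -c "
from h import *
print(finish_job())"
```

```text
the job is handed in; nothing more can be done
None
```

The job is handed in at about 22 s of robot time: the stopper is twisted loose and standing in the steel tray, and the cover is latched home (the catch held against a 13 N tug). The gripper is clear and the other things are undisturbed in the last pictures; the hand-in gave no verdict.

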